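Seat the ballast disc in an upturned lamp base

ROBOT

A 7-joint arm with a two-finger parallel gripper is mounted at the origin on the work surface. World frame = base frame: x ahead of the robot, y to its left, z up, the work surface at z = 0. Lengths are in m, angles in rad, forces in N, time in s.
With the tool pointing down it reaches from about 0.375 to 0.925 m from the base axis. Payload 3.1 kg.
Tool frame: the origin (TCP) lies at the very end of the fingers, on their centre line; the grasp point (between the pads) lies 19 mm behind it; x points along the fingers, z is the direction in which the jaws open and shut, and the axes are right-handed (so a half turn about x gives the same grasp; the last joint's range is limited). The gripper opens to 85 mm and grips with 20 to 120 N. Pads are 22 mm wide; open, the fingers measure 114 mm over their backs; the gripper's body (76 mm by 85 mm) begins 54 mm behind the grasp point. The pads swing forward as they close: fully open they stand 13 mm farther back than shut.
Start: joints at [1.248, 0.383, 0.044, 1.598, -0.018, 1.161, -0.05], TCP at [0.145, -0.634, 0.231] pointing down, gripper open.
Joint ranges: [-2.61, 2.61], [-0.41, 2.15], [-1.48, 1.57], [0, 2.5], [-1.57, 4.71], [0.05, 1.97], [-2.85, 2.85]. Speed limits (rad/s): [2.79, 2.79, 3.14, 3.14, 3.14, 3.14, 3.14].

INTERFACE

Orientations are given as [roll, pitch, yaw] about the fixed x, y, z axes, in that order (R = Rz(yaw) Ry(pitch) Rx(roll)).
In Python, from station import manip gives the robot as it stands.
- The arm moves only by the tool jog_arm, never from a script. Its argument "steps" is a list of rows, each an object with "translation": the shift along the world's x, y, z in cm, a list of three; "turn": the turn, a rotation vector about the world's x, y, z in rad, a list of three; "claw": the opening, from 0 (shut) to 1 (fully open). In form: [{"translation": [tx, ty, tz], "turn": [ax, ay, az], "claw": claw}, ...]. A call has 1 to 5 rows; each row is the pose to reach, as a shift and turn from the pose measured when the call began; what a row does not reach only later rows make up. A row lasts 1/10 s, in which the tool goes at most 50 mm and 8.59 degrees, less where a joint would pass 70% of its speed; a pose out of reach is approached as far as the arm can. A call with a gripper value outside its range is refused whole. The fingers move at their own pace and stop on an object; "squeeze" is the grip in N (left out, the last holds). Time passes only in rows, so rows that repeat a pose let the fingers close. It gives the time, the measured TCP pose, the force and the opening at its end, in the units of the state.
- manip.sense(): the state, without advancing time (a new reading comes with each control period).
- manip.camera(name): name is "scene" or "top"; returns a dict with "pixels" (480x640x3 uint8, red, green, blue), "mtx" (3x3 intrinsics, pixels), "eye" and "attitude" of the camera in the world. Camera axes: x right, y down, z forward; pixel columns grow to the right and rows downward; lengths in m; the calibration is good to about 2 mm. A picture is of the moment at which its call begins. There is no depth.
- manip.close_job(): hands the job in, once; it reports no verdict.
The state is a dict: "time": time; "joint_positions": joint angles; "qvel": joint speeds; "joint_torque": joint torques, N m; "eef_pos": TCP position; "eef_rot": TCP orientation; "contact_force": force on the tool from outside, world axes, zero at the start; "ft_torque": the same for the moment, N m; "finger_gap": finger opening in m.
Only numpy, scipy, OpenCV 4.12 (cv2) and the standard library are available. Lean on these libraries where they do the work, as an engineer would, in place of code of your own. Each camera call takes 0.05 s, during which the arm holds its last target. There are 200 camera calls.

TASK

With the fingertips only, push the loose steel ballast disc across the upturned lamp base until it drops into the round recess and lies flat and flush. Then push the small steel retaining clip round on its pivot until it stops over the disc. Do not pick the disc up or push it off the base, and leave the screwdriver, the dish and the cardboard roll around the base where they are.

Things in the scene. Friction and masses are not known exactly. Their poses are not given: they have to be found in the camera images.
- lamp_base: White plastic lamp base lying upside down, fixed: a flat block 260 (x) x 180 (y) x 30 mm tall, at any heading on the table. Origin: centre of its underside, on the table; its x axis runs along the long side towards the end with the recess, z up. The top face is 30 mm above the table. A black bar is on the end face at +x. Four flat dark dots mark the corners.
- recess (a point): Centre of the mouth of the round recess, level with the top face, at (45, 0, 30) mm in the base's frame. The recess is 74 mm across and 10 mm deep with a flat, dark floor.
- ballast: Loose steel ballast disc, 70 mm across, 10 mm thick, about 0.3 kg, starting flat on the top face of the base, clear of the recess or overlapping its rim, always towards the other end (-x) from the clip. Origin: centre of its underside. Seated, its top is flush with the top face and its origin is 10 mm below it.
- clip_pivot (a point): The clip's vertical pivot axis, at the height of the top face, at (105, 0, 30) mm in the base's frame, 60 mm from the recess centre.
- clip_tab (a point): Top of the upturned tab at the free end of the clip, 48 mm from the pivot axis and 18.5 mm above the top face. The clip is a flat dark steel bar 10 mm wide; the bar lies from 2.5 to 6.5 mm above the top face, so it passes over the seated disc; the tab is 10 mm wide (across the bar), 4 mm thick and reaches up to 18.5 mm above the top face.
- clip (a joint): Swing of the clip about its pivot, rad. At 0 the bar points from the pivot along the base's +y, clear of the recess; it grows counter-clockwise seen from above to 1.571, where it stops, pointing along the base's -x over the recess. Starts between 0 and 0.5. It stays where it is left and takes about 1 N at the tab to move.
- screwdriver: small screwdriver with a black handle, 180 mm long, lying beside the lamp base along one of its long sides; bystander. Origin: under the tool, near its middle.
- screw_dish: small steel dish, 68 mm across, 22 mm tall, beside the other long side of the lamp base; bystander. Origin: the middle of its underside.
- tape: cardboard-brown roll, a ring 80 mm across and 45 mm tall standing flat near the end of the lamp base that has no recess; bystander. Origin: the middle of its underside.
Things that resemble listed ones, but are neither listed nor needed, are in the scene too. What is shaped like the ballast but pink or turquoise is not meant.

How it is judged:
On the way, in this order (a step that is already met when the one before it is completed fails the run):
1. the disc has dropped flat into the recess (horizontal distance between ballast and recess below 0.006 m and z of ballast in the frame of lamp_base below 0.0225 m and angle between ballast's own z axis and vertical below 0.06 rad), for 0.2 s.
2. the clip has been swung over the seated disc (all of step 1 and value of joint clip above 1.4 rad), for 0.2 s.
At the end, for the whole second after the job is handed in: The disc rests in the recess: within 6 mm of its centre, its underside less than 2.5 mm above the floor of the recess, tilted less than 0.06 rad; the clip is over it, turned past 1.40 rad (of 1.571); both at rest (all of step 2 and linear speed of ballast below 0.02 m/s and velocity of joint clip below 0.1 rad/s); the robot touches nothing.
It fails at once if the disc is lifted more than 14 mm off the top face (z of ballast in the frame of lamp_base above 0.044 m).
It fails at once if the disc falls off the base (z of ballast in the frame of lamp_base below 0.012 m).
It fails at once if a bystander is moved more than 25 mm (distance of any of screwdriver, screw_dish, tape from where it was at the start of the episode above 0.025 m).
It also fails if it takes over 58 s, if anything falls off the work surface, if the arm or the gripper's body presses on something with over 40 N, if the wrist force passes 120 N, or if a joint passes its speed limit or range.

## Working session

There is one attempt and no reset: what is moved stays moved. The work goes in short steps, Python scripts to look and compute and a tool call to move; the robot and the scene stay as the last step left them, time stands still between calls to the robot, and variables do not carry over. Pictures are saved under pics/ and viewed, about 8 in all and at most 12, crops included, and the job is handed in when it is done.

Besides the shell and the picture viewer there is one more tool, called after "Call:" as a command line: name --argument value ..., lists and objects as JSON in quotes. jog_arm: Moves the arm, as the interface text tells. Its arguments: {"type":"object","properties":{"steps":{"type":"array","items":{"type":"object","properties":{"translation":{"type":"array","items":{"type":"number"}},"turn":{"type":"array","items":{"type":"number"}},"claw":{"type":"number"}}}},"squeeze":{"type":"number"}},"required":["steps"]}

```bash
mkdir -p pics; cat > h.py <<'E'
import numpy as np, cv2
from station import manip
def snap(n,f):
    c=manip.camera(n); cv2.imwrite(f'pics/{f}.png',c['pixels'][:,:,::-1]); np.savez(f'pics/{f}.npz',mtx=c['mtx'],eye=c['eye'],att=np.array(c['attitude'])); return c
def Rc(a):
    a=np.array(a,float)
    if a.shape==(3,3): return a
    from scipy.spatial.transform import Rotation as R
    return R.from_euler('xyz',a).as_matrix() if a.size==3 else R.from_quat(a).as_matrix()
def pt(f,u,v,z):
    d=np.load(f'pics/{f}.npz'); r=Rc(d['att'])@np.linalg.inv(d['mtx'])@[u,v,1]; e=d['eye']
    return e+r*(z-e[2])/r[2]
def px(f,p):
    d=np.load(f'pics/{f}.npz'); q=d['mtx']@(Rc(d['att']).T@(np.array(p)-d['eye'])); return q[:2]/q[2]
E
python3 -c "
from h import *
print(manip.sense())
for n in ['top','scene']:
    c=snap(n,n+'0'); print(c['eye'],c['attitude'],c['mtx'])
"
```

```text
{'time': 0.0, 'joint_positions': array([ 1.24820367,  0.38384384,  0.04383064,  1.59960464, -0.01788261,
        1.16118669, -0.04989581]), 'qvel': array([ 0.00034029,  0.00117089, -0.000715  , -0.00016586, -0.00198979,
       -0.00120794, -0.00068363]), 'joint_torque': array([-3.04116129e-04, -4.33459353e+01,  1.02454718e+00, -2.49513549e+01,
        1.05352647e-02,  1.12739165e-02,  7.25558547e-07]), 'eef_pos': array([ 0.14466543, -0.63271823,  0.2298672 ]), 'eef_rot': array([-3.08215954,  1.56814611,  1.85511557]), 'contact_force': array([0.78576948, 0.48381964, 0.46576119]), 'ft_torque': array([-0.04222151, -0.01493921,  0.06721918]), 'finger_gap': 0.08559131474393128}
[5.24284588e-01 9.05454500e-04 9.11497839e-01] [-3.11004964  0.01190365 -1.59139699] [[523.56039983   0.         320.33203465]
 [  0.         523.56039983 232.49943089]
 [  0.           0.           1.        ]]
[ 0.89851544 -0.21106937  0.56075712] [-2.4330794   0.01067254  1.02746195] [[470.00919834   0.         309.09814693]
 [  0.         470.00919834 245.36169377]
 [  0.           0.           1.        ]]
```

View pics/top0.png

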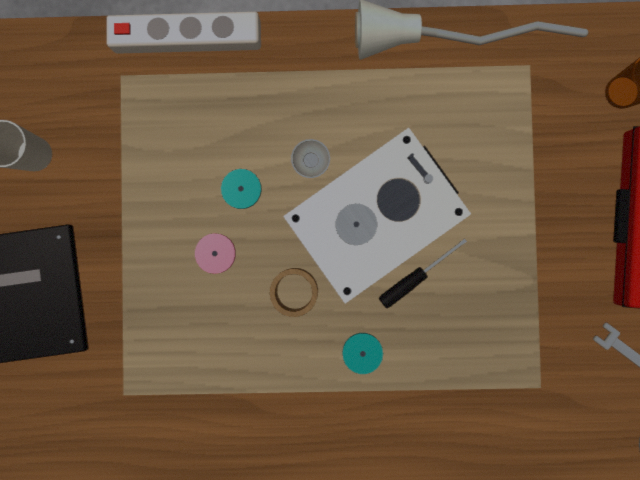

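View pics/scene0.png

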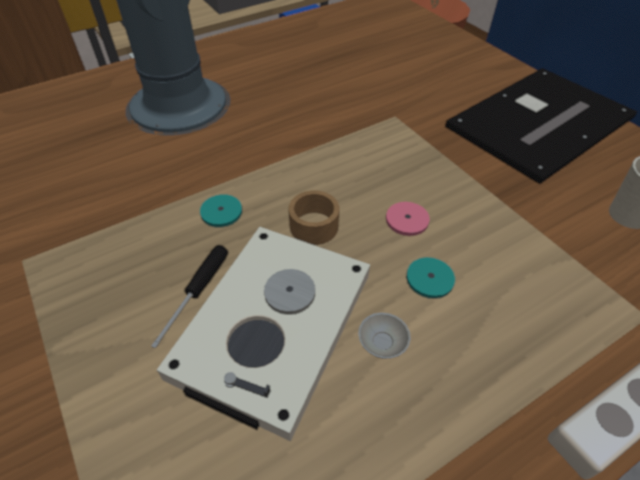

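The lamp base is at centre-right in the top view, with corner dots at about (296,218), (407,140), (459,212) and (347,291). The recess is at (398,200), and the clip pivot at (428,178) with its tab near (411,157).

Disc candidates in the top view: steel grey on the base (356,224), turquoise (241,188) and (363,353), pink (215,253). By the description it is the grey one. Next is a close crop to check it.

```bash
python3 -c "
from h import *
im=cv2.imread('pics/top0.png'); cv2.imwrite('pics/crop0.png',cv2.resize(im[120:310,280:480],None,fx=3,fy=3,interpolation=cv2.INTER_CUBIC))
g=cv2.cvtColor(im,cv2.COLOR_BGR2GRAY)
D=[]
for u,v in [(296,218),(407,140),(459,212),(347,291)]:
    w=255-g[v-7:v+8,u-7:u+8].astype(float); w=np.clip(w-150,0,None); y,x=np.mgrid[v-7:v+8,u-7:u+8]
    c=((w*x).sum()/w.sum(),(w*y).sum()/w.sum()); D.append(pt('top0',*c,.03)); print(c,D[-1])
D=np.array(D); C=D.mean(0)
print('centre',C,[np.linalg.norm(D[i]-D[(i+1)%4]) for i in range(4)])
ax=(D[1]-D[0]+D[2]-D[3])[:2]; ay=(D[1]-D[2]+D[0]-D[3])[:2]; print(np.arctan2(ax[1],ax[0]),np.arctan2(ay[1],ay[0]))
th=np.arctan2(ax[1],ax[0]); R=np.array([[np.cos(th),-np.sin(th)],[np.sin(th),np.cos(th)]])
for n,p in dict(rec=(.045,0),piv=(.105,0)).items():
    w=C[:2]+R@p; print(n,w,px('top0',[*w,.03]))
for n,u,v,z in [('disc',356.5,224,.04),('pivot',428,178.5,.038),('tab',411,156,.0485)]:
    w=pt('top0',u,v,z); print(n,w,R.T@(w[:2]-C[:2]))
"
```

```text
(np.float64(295.14146023468055), np.float64(217.85788787483702)) [0.577911  0.0528067 0.03     ]
(np.float64(406.1720498880716), np.float64(139.31659737767828)) [ 0.70686622 -0.13754096  0.03      ]
(np.float64(458.21778471138845), np.float64(211.47082683307332)) [ 0.58281693 -0.22172173  0.03      ]
(np.float64(346.68172951885566), np.float64(290.64629388816644)) [ 0.4538011  -0.03136682  0.03      ]
centre [ 0.58034881 -0.08445571  0.03      ] [np.float64(0.22991668032154303), np.float64(0.1499154039998181), np.float64(0.22995668255286308), np.float64(0.14996148243492466)]
-0.9752500750327497 0.5960903054078206
rec [ 0.60559206 -0.1217086 ] [398.31247193 199.25255135]
piv [ 0.63924972 -0.17137914] [427.3087122  178.70523162]
disc [ 0.56488553 -0.04979071  0.04      ] [-0.03737145  0.00664456]
pivot [ 0.63852482 -0.17097678  0.038     ] [ 0.10426027 -0.0003744 ]
tab [ 0.67510427 -0.14188616  0.0485    ] [0.10069747 0.04622632]
```

View pics/crop0.png

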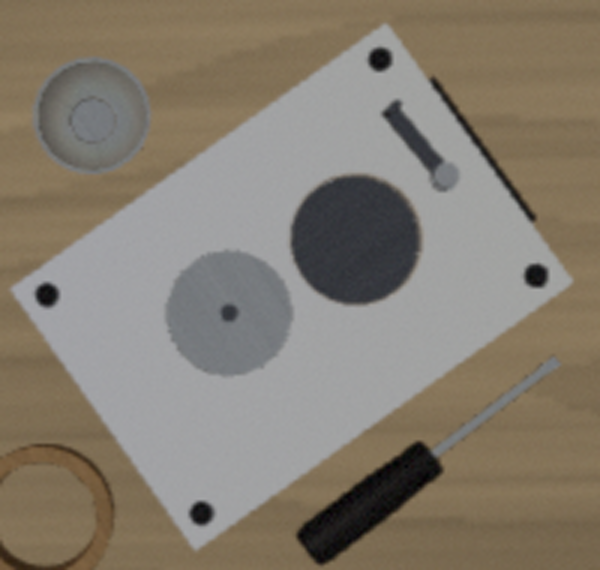

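The crop confirms the choice: the plain grey steel disc is at crop (229,313), i.e. full-image (356.3,224.3), clear of the recess at (356,240). The clip tab is at crop (392,107). Dot spacing comes out at 230 x 150 mm, which fits the base. Now I'll work out the push line and the tool turn.

```bash
cat >> h.py <<'E'
C=np.array([.58035,-.08446]); th=-.9751
RB=np.array([[np.cos(th),-np.sin(th)],[np.sin(th),np.cos(th)]])
def w(x,y): return C+RB@(np.array([x,y])/1000)
def b(p): return RB.T@(np.array(p)[:2]-C)*1000
def st():
    s=manip.sense(); R=Rc(s['eef_rot']); print('t',round(s['time'],2),'p',s['eef_pos'].round(4),'base',b(s['eef_pos']).round(1),'F',s['contact_force'].round(1),'gap',round(s['finger_gap'],4),'jawhead',np.arctan2(R[1,2],R[0,2]).round(3),'down',R[:,0].round(3)); return s
def go(x,y,z):
    p=np.array([*w(x,y),z]); print('to base',x,y,'world',p.round(4),'shift cm',((p-manip.sense()['eef_pos'])*100).round(2))
E
python3 -c "
from h import *
st()
d=np.array([45,0])-np.array([-37.4,6.6]);d/=np.linalg.norm(d);n=np.array([-d[1],d[0]])
print('push head base',d,'jaw heading world',np.arctan2(*(RB@n)[::-1]))
for k in (56,41,40): 
  p=np.array([-37.4,6.6])-k*d; print(k); go(*p,.035)
go(*(np.array([45,0])-40*d),.035)
print('tape',b(pt('top0',294,292,.045)))
"
```

```text
t 0.1 p [ 0.1447 -0.6328  0.23  ] base [ 209.5 -668.3] F [ 1.1  0.4 -0. ] gap 0.0855 jawhead -1.346 down [-0.001  0.002 -1.   ]
push head base [ 0.99680758 -0.07984138] jaw heading world 0.5157698718566418
56
to base -93.22122453252396 11.071117498964297 world [ 0.5372 -0.0011  0.035 ] shift cm [ 39.25  63.17 -19.5 ]
41
to base -78.26911081845505 9.873496740313145 world [ 0.5446 -0.0141  0.035 ] shift cm [ 39.99  61.87 -19.5 ]
40
to base -77.27230323751712 9.793655356403068 world [ 0.5451 -0.015   0.035 ] shift cm [ 40.04  61.78 -19.5 ]
to base 5.127696762482884 3.1936553564030694 world [ 0.5859 -0.0869  0.035 ] shift cm [ 44.12  54.59 -19.5 ]
tape [-187.01221777  -25.29566563]
```

Call:
jog_arm --steps '[{"translation": [2.4, 3.8, 0], "turn": [0, 0, 0.12], "claw": 0.47}, {"translation": [4.8, 7.7, 0], "turn": [0, 0, 0.24], "claw": 0.47}, {"translation": [7.3, 11.7, 0], "turn": [0, 0, 0.36], "claw": 0.47}, {"translation": [9.8, 15.8, 0], "turn": [0, 0, 0.48], "claw": 0.47}, {"translation": [12.3, 19.8, 0], "turn": [0, 0, 0.6], "claw": 0.47}]'

```text
time: 0.6
eef_pos: [0.2682, -0.4326, 0.2295]
eef_rot: [3.13, 1.567, 2.389]
contact_force: [1.0, -0.6, 0.3]
finger_gap: 0.0402
```

Call:
jog_arm --steps '[{"translation": [2.4, 3.8, 0], "turn": [0, 0, 0.12], "claw": 0.47}, {"translation": [4.8, 7.7, 0], "turn": [0, 0, 0.24], "claw": 0.47}, {"translation": [7.3, 11.7, 0], "turn": [0, 0, 0.36], "claw": 0.47}, {"translation": [9.8, 15.8, 0], "turn": [0, 0, 0.48], "claw": 0.47}, {"translation": [12.3, 19.8, 0], "turn": [0, 0, 0.6], "claw": 0.47}]'

```text
time: 1.1
eef_pos: [0.3915, -0.2326, 0.2292]
eef_rot: [-3.106, 1.567, 3.041]
contact_force: [0.6, -1.2, -0.4]
finger_gap: 0.0401
```

```bash
python3 -c "
from h import *
s=st(); print(s['joint_positions'].round(2)); go(-93.2,11.1,.055)"
```

```text
t 1.1 p [ 0.3915 -0.2326  0.2292] base [  16.7 -239.5] F [ 0.6 -1.2 -0.4] gap 0.0401 jawhead -0.136 down [-0.004  0.    -1.   ]
[ 0.85  0.04 -0.41  2.03  0.02  1.08  0.3 ]
to base -93.2 11.1 world [ 0.5372 -0.0011  0.055 ] shift cm [ 14.58  23.16 -17.42]
```

Need +0.65 rad and (14.6, 23.2) cm, then the descent.

Call:
jog_arm --steps '[{"translation": [2.7, 4.2, 0], "turn": [0, 0, 0.13], "claw": 0.47}, {"translation": [5.4, 8.5, 0], "turn": [0, 0, 0.26], "claw": 0.47}, {"translation": [8.1, 12.8, -1], "turn": [0, 0, 0.39], "claw": 0.47}, {"translation": [10.8, 17.2, -3], "turn": [0, 0, 0.52], "claw": 0.47}, {"translation": [13.0, 20.8, -5.5], "turn": [0, 0, 0.65], "claw": 0.47}]'

```text
time: 1.6
eef_pos: [0.5195, -0.029, 0.179]
eef_rot: [-1.886, 1.568, -1.366]
contact_force: [0.2, -0.9, -0.9]
finger_gap: 0.0406
```

Call:
jog_arm --steps '[{"translation": [1.6, 2.4, -4], "turn": [0, 0, 0], "claw": 0.47}, {"translation": [1.6, 2.4, -8], "turn": [0, 0, 0], "claw": 0.47}, {"translation": [1.6, 2.4, -11], "turn": [0, 0, 0], "claw": 0.47}, {"translation": [1.6, 2.4, -12], "turn": [0, 0, 0], "claw": 0.47}, {"translation": [1.6, 2.4, -12], "turn": [0, 0, 0], "claw": 0.47}]'

```text
time: 2.1
eef_pos: [0.5337, -0.0052, 0.0572]
eef_rot: [3.139, 1.566, -2.625]
contact_force: [-0.9, 0.1, -0.2]
finger_gap: 0.0402
```

```bash
python3 -c "
from h import *
s=st(); go(-93.2,11.1,.040)
snap('scene','s1');im=cv2.imread('pics/s1.png');u,v=px('s1',[*w(-70,10),.04]).astype(int);print(u,v);v0=max(v-100,0);u0=max(u-130,0)
cv2.imwrite('pics/s1c.png',cv2.resize(im[v0:v0+200,u0:u0+260],None,fx=3,fy=3,interpolation=cv2.INTER_CUBIC))"
```

```text
t 2.1 p [ 0.5337 -0.0052  0.0572] base [-91.7   5.8] F [-0.9  0.1 -0.2] gap 0.0402 jawhead 0.519 down [-0.004 -0.002 -1.   ]
to base -93.2 11.1 world [ 0.5372 -0.0011  0.04  ] shift cm [ 0.35  0.42 -1.72]
300 272
```

View pics/s1c.png

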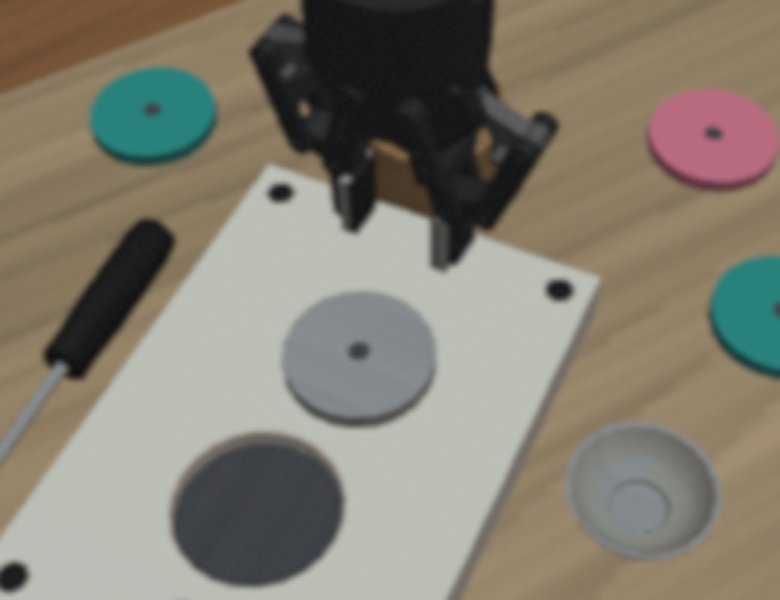

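The fingers, with tips at crop (350,225) and (440,265), stand behind the grey disc (358,350). They are clear of it and in line with the recess (258,510). Next I descend gently to feel the top face.

Call:
jog_arm --steps '[{"translation": [0.3, 0.4, -1.0], "turn": [0, 0, 0], "claw": 0.47}, {"translation": [0.4, 0.5, -1.8], "turn": [0, 0, 0], "claw": 0.47}, {"translation": [0.4, 0.5, -2.2], "turn": [0, 0, 0], "claw": 0.47}, {"translation": [0.4, 0.5, -2.4], "turn": [0, 0, 0], "claw": 0.47}, {"translation": [0.4, 0.5, -2.4], "turn": [0, 0, 0], "claw": 0.47}]'

```text
time: 2.65
eef_pos: [0.5392, -0.0003, 0.0348]
eef_rot: [-2.322, 1.568, -1.803]
contact_force: [0.4, 0.2, 0.2]
finger_gap: 0.0402
```

Call:
jog_arm --steps '[{"translation": [0, 0, -0.1], "turn": [0, 0, 0], "claw": 0.47}, {"translation": [0, 0, -0.2], "turn": [0, 0, 0], "claw": 0.47}, {"translation": [0, 0, -0.2], "turn": [0, 0, 0], "claw": 0.47}]'

```text
time: 2.95
eef_pos: [0.5392, -0.0005, 0.0328]
eef_rot: [-2.298, 1.568, -1.78]
contact_force: [1.3, 0.3, 1.0]
finger_gap: 0.0402
```

```bash
python3 -c "
from h import *
s=st(); go(-78.3,9.9,.033)"
```

```text
t 2.95 p [ 5.392e-01 -5.000e-04  3.280e-02] base [-92.6  13.1] F [1.3 0.3 1. ] gap 0.0402 jawhead 0.519 down [-0.001 -0.003 -1.   ]
to base -78.3 9.9 world [ 0.5446 -0.0141  0.033 ] shift cm [ 0.54 -1.36  0.02]
```

Call:
jog_arm --steps '[{"translation": [0, 0, -0.1], "turn": [0, 0, 0], "claw": 0.47}, {"translation": [0, 0, -0.2], "turn": [0, 0, 0], "claw": 0.47}, {"translation": [0, 0, -0.3], "turn": [0, 0, 0], "claw": 0.47}, {"translation": [0, 0, -0.3], "turn": [0, 0, 0], "claw": 0.47}]'

```text
time: 3.35
eef_pos: [0.539, -0.0004, 0.0296]
eef_rot: [-2.449, 1.568, -1.93]
contact_force: [0.4, -0.1, 0.1]
finger_gap: 0.04
```

Call:
jog_arm --steps '[{"translation": [0, 0, -0.1], "turn": [0, 0, 0], "claw": 0.47}, {"translation": [0, 0, -0.2], "turn": [0, 0, 0], "claw": 0.47}, {"translation": [0, 0, -0.2], "turn": [0, 0, 0], "claw": 0.47}]'

```text
time: 3.65
eef_pos: [0.5393, -0.0004, 0.0286]
eef_rot: [-2.391, 1.567, -1.872]
contact_force: [-3.5, -0.6, 7.6]
finger_gap: 0.04
```

Contact at TCP z ≈ 0.029. I raise 3 mm and advance along the line.

Call:
jog_arm --steps '[{"translation": [0, 0, 0.35], "turn": [0, 0, 0], "claw": 0.47}, {"translation": [0, -0.4, 0.4], "turn": [0, 0, 0], "claw": 0.47}, {"translation": [0.3, -0.8, 0.4], "turn": [0, 0, 0], "claw": 0.47}, {"translation": [0.5, -1.3, 0.4], "turn": [0, 0, 0], "claw": 0.47}, {"translation": [1.0, -2.2, 0.4], "turn": [0, 0, 0], "claw": 0.47}]'

```text
time: 4.15
eef_pos: [0.5489, -0.0214, 0.0324]
eef_rot: [-2.961, 1.568, -2.441]
contact_force: [-0.4, 2.9, 1.2]
finger_gap: 0.04
```

```bash
python3 -c "
from h import *
s=st(); go(-40,6.8,.033); go(-15,4.8,.033)"
```

```text
t 4.15 p [ 0.5489 -0.0214  0.0324] base [-69.9   9.3] F [-0.4  2.9  1.2] gap 0.04 jawhead 0.52 down [-0.002 -0.002 -1.   ]
to base -40 6.8 world [ 0.5635 -0.0475  0.033 ] shift cm [ 1.47 -2.61  0.06]
to base -15 4.8 world [ 0.5759 -0.0694  0.033 ] shift cm [ 2.7  -4.8   0.06]
```

Contact made (about 3 N opposing). Push to base x = -40, then -18, and look.

Call:
jog_arm --steps '[{"translation": [0.3, -0.5, 0], "turn": [0, 0, 0], "claw": 0.47}, {"translation": [0.6, -1.1, 0], "turn": [0, 0, 0], "claw": 0.47}, {"translation": [0.9, -1.6, 0], "turn": [0, 0, 0], "claw": 0.47}, {"translation": [1.2, -2.1, 0], "turn": [0, 0, 0], "claw": 0.47}, {"translation": [1.5, -2.6, 0], "turn": [0, 0, 0], "claw": 0.47}]'

```text
time: 4.65
eef_pos: [0.5639, -0.0477, 0.0323]
eef_rot: [-3.052, 1.568, -2.532]
contact_force: [-0.7, 1.6, 0.7]
finger_gap: 0.0401
```

Call:
jog_arm --steps '[{"translation": [0.3, -0.5, 0], "turn": [0, 0, 0], "claw": 0.47}, {"translation": [0.6, -1.0, 0], "turn": [0, 0, 0], "claw": 0.47}, {"translation": [0.8, -1.5, 0], "turn": [0, 0, 0], "claw": 0.47}, {"translation": [1.1, -2.0, 0], "turn": [0, 0, 0], "claw": 0.47}]'

```text
time: 5.05
eef_pos: [0.575, -0.0681, 0.0323]
eef_rot: [-3.087, 1.568, -2.566]
contact_force: [-2.5, 2.8, 1.2]
finger_gap: 0.04
```

```bash
python3 -c "
from h import *
s=st(); go(5.1,3.2,.033)
snap('scene','s2');im=cv2.imread('pics/s2.png');print(px('s2',[*w(45,0),.03]))
cv2.imwrite('pics/s2c.png',cv2.resize(im[230:430,150:410],None,fx=3,fy=3,interpolation=cv2.INTER_CUBIC))"
```

```text
t 5.05 p [ 0.575  -0.0681  0.0323] base [-16.5   4.8] F [-2.5  2.8  1.2] gap 0.04 jawhead 0.52 down [-0.003 -0.002 -1.   ]
to base 5.1 3.2 world [ 0.5859 -0.0869  0.033 ] shift cm [ 1.08 -1.88  0.07]
[254.54193477 340.17774096]
```

View pics/s2c.png

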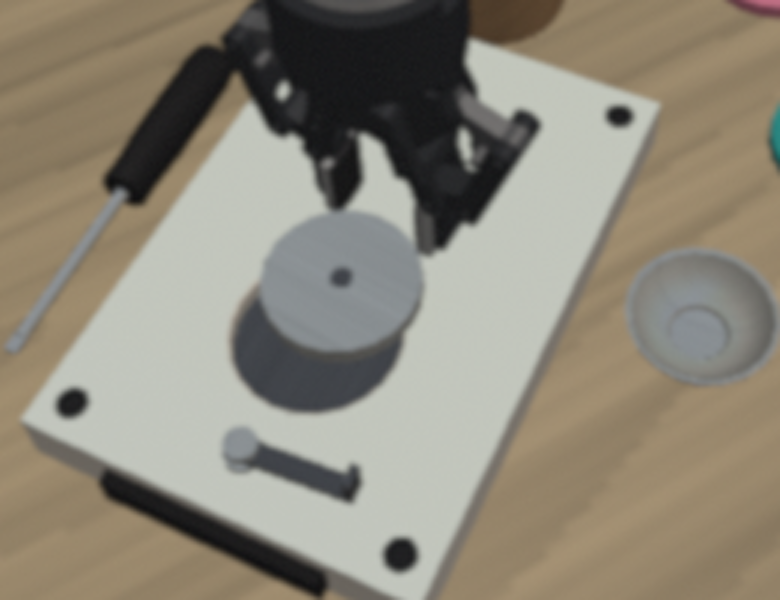

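The disc, centred at crop (341,277), now overlaps the recess (314,331). Both fingers are behind it and it is level. I keep pushing slowly.

Call:
jog_arm --steps '[{"translation": [0.2, -0.3, 0], "turn": [0, 0, 0], "claw": 0.47}, {"translation": [0.4, -0.7, 0], "turn": [0, 0, 0], "claw": 0.47}, {"translation": [0.6, -1.1, 0], "turn": [0, 0, 0], "claw": 0.47}, {"translation": [0.8, -1.4, 0], "turn": [0, 0, 0], "claw": 0.47}, {"translation": [1.0, -1.7, 0], "turn": [0, 0, 0], "claw": 0.47}]'

```text
time: 5.6
eef_pos: [0.586, -0.0877, 0.0322]
eef_rot: [-2.412, 1.567, -1.894]
contact_force: [-0.6, 0.4, -0.2]
finger_gap: 0.0402
```

```bash
python3 -c "
from h import *
print('disc before',b(pt('s2',263.7,322.3,.04)))
s=st(); go(5.1,3.2,.033)
snap('scene','s3');im=cv2.imread('pics/s3.png')
cv2.imwrite('pics/s3c.png',cv2.resize(im[230:430,150:410],None,fx=3,fy=3,interpolation=cv2.INTER_CUBIC))"
```

```text
disc before [22.0809736   1.79056511]
t 5.6 p [ 0.586  -0.0877  0.0322] base [5.9 2.9] F [-0.6  0.4 -0.2] gap 0.0402 jawhead 0.518 down [-0.001 -0.004 -1.   ]
to base 5.1 3.2 world [ 0.5859 -0.0869  0.033 ] shift cm [-0.02  0.09  0.08]
```

View pics/s3c.png

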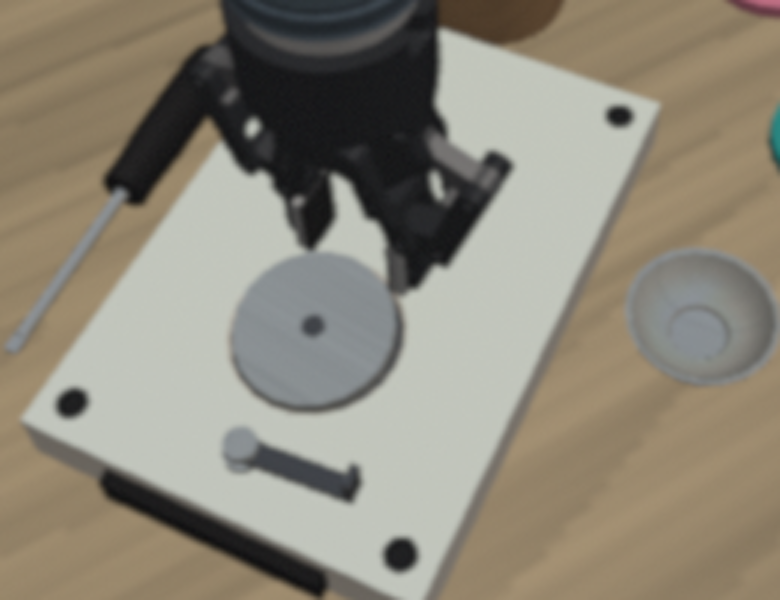

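The disc, centred at crop (313,325), is over the recess and nearly seated. A sliver of dark shadow at (385,385) leaves flushness uncertain. I nudge it 2 mm, back off and view it unobstructed.

Call:
jog_arm --steps '[{"translation": [0.05, -0.09, 0], "turn": [0, 0, 0], "claw": 0.47}, {"translation": [0.1, -0.18, 0], "turn": [0, 0, 0], "claw": 0.47}, {"translation": [0.1, -0.18, 0], "turn": [0, 0, 0], "claw": 0.47}]'

```text
time: 5.95
eef_pos: [0.5876, -0.0913, 0.0322]
eef_rot: [-2.185, 1.566, -1.668]
contact_force: [-0.0, 0.1, 0.2]
finger_gap: 0.04
```

Call:
jog_arm --steps '[{"translation": [-0.6, 1.0, 0], "turn": [0, 0, 0], "claw": 0.47}, {"translation": [-1.5, 2.5, 1], "turn": [0, 0, 0], "claw": 0.3}, {"translation": [-2.5, 4.3, 3], "turn": [0, 0, 0], "claw": 0.0}, {"translation": [-3.0, 5.5, 5], "turn": [0, 0, 0], "claw": 0.0}, {"translation": [-4.5, 8.0, 6], "turn": [0, 0, 0], "claw": 0.0}]'

```text
time: 6.45
eef_pos: [0.544, -0.0115, 0.0941]
eef_rot: [-1.543, 1.564, -1.028]
contact_force: [0.5, -0.3, -0.4]
finger_gap: -0.0003
```

```bash
python3 -c "
from h import *
s=st()
snap('scene','s4');im=cv2.imread('pics/s4.png');snap('top','t4');it=cv2.imread('pics/t4.png')
a=cv2.resize(im[290:400,195:325],None,fx=4,fy=4,interpolation=cv2.INTER_CUBIC)
c=cv2.resize(it[150:245,355:445],(416,440),interpolation=cv2.INTER_CUBIC)
o=np.zeros((440,260,3),np.uint8)
cv2.imwrite('pics/s4c.png',cv2.resize(np.hstack([a,c]),None,fx=.84,fy=.84))
print(px('s4',[*w(45,0),.03]),px('t4',[*w(45,0),.03]))"
```

```text
t 6.45 p [ 0.544  -0.0115  0.0941] base [-80.8  10.8] F [ 0.5 -0.3 -0.4] gap -0.0003 jawhead 0.515 down [ 0.003 -0.006 -1.   ]
[254.54193477 340.17774096] [398.31267063 199.24853252]
```

View pics/s4c.png

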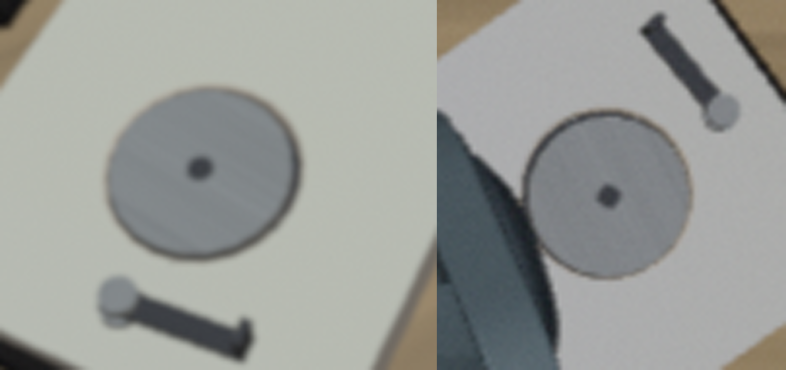

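The disc lies flat with a thin even gap all round. Its hole in the scene crop (200,168) maps to full (254.5,340.0), against a predicted flush position of (254.5,340.2). The clip tab is at (245,340). Now the clip, with the fingers shut.

```bash
python3 -c "
from h import *
s=st(); print(s['joint_positions'].round(2)); go(125,50,.094)
for o,a in [(24,.08),(16,.08),(16,.3),(16,.6),(16,.9),(16,1.2),(16,1.4),(16,1.5),(16,1.571),(14,1.571)]:
  p=w(105-48*np.sin(a)+o*np.cos(a),48*np.cos(a)+o*np.sin(a)); print(o,a,(p*100).round(2),((p-w(125,50))*100).round(2))"
```

```text
t 6.55 p [ 0.5414 -0.0054  0.094 ] base [-87.3  12.1] F [ 0.3  0.3 -0.5] gap 0.0 jawhead 0.524 down [ 0.001 -0.003 -1.   ]
[ 0.45  0.42 -0.61  1.94  0.32  0.87  0.2 ]
to base 125 50 world [ 0.6919 -0.1599  0.094 ] shift cm [ 15.05 -15.45   0.  ]
24 0.08 [ 69.17 -16.01] [-0.01 -0.02]
16 0.08 [ 68.67 -15.38] [-0.51  0.6 ]
16 0.3 [ 68.18 -14.39] [-1.01  1.6 ]
16 0.6 [ 67.17 -13.26] [-2.01  2.73]
16 0.9 [ 65.88 -12.47] [-3.31  3.52]
16 1.2 [ 64.42 -12.1 ] [-4.77  3.89]
16 1.4 [ 63.41 -12.1 ] [-5.78  3.88]
16 1.5 [ 62.91 -12.18] [-6.28  3.81]
16 1.571 [ 62.56 -12.27] [-6.63  3.72]
14 1.571 [ 62.39 -12.38] [-6.8   3.61]
```

Call:
jog_arm --steps '[{"translation": [3.3, -3.4, 0], "turn": [0, 0, 0.04], "claw": 0}, {"translation": [6.6, -6.8, 0], "turn": [0, 0, 0.08], "claw": 0}, {"translation": [9.9, -10.2, 0], "turn": [0, 0, 0.12], "claw": 0}, {"translation": [13.0, -13.4, 0], "turn": [0, 0, 0.15], "claw": 0}, {"translation": [15.1, -15.5, 0], "turn": [0, 0, 0.15], "claw": 0}]'

```text
time: 7.05
eef_pos: [0.6935, -0.1648, 0.093]
eef_rot: [-1.921, 1.566, -1.25]
contact_force: [-0.2, -0.9, 0.3]
finger_gap: 0.0001
```

Call:
jog_arm --steps '[{"translation": [0.1, -0.1, -1.5], "turn": [0, 0, 0], "claw": 0}, {"translation": [0.1, -0.1, -2.5], "turn": [0, 0, 0], "claw": 0}, {"translation": [0.1, -0.1, -2.5], "turn": [0, 0, 0], "claw": 0}]'

```text
time: 7.35
eef_pos: [0.6908, -0.1635, 0.0641]
eef_rot: [2.846, 1.564, -2.764]
contact_force: [-0.7, -0.2, -0.8]
finger_gap: -0.0001
```

```bash
python3 -c "
from h import *
s=st(); go(125,50,.04)"
```

```text
t 7.35 p [ 0.6908 -0.1635  0.0641] base [127.5  47.1] F [-0.7 -0.2 -0.8] gap -0.0001 jawhead 0.673 down [-0.006 -0.002 -1.   ]
to base 125 50 world [ 0.6919 -0.1599  0.04  ] shift cm [ 0.1   0.37 -2.41]
```

Call:
jog_arm --steps '[{"translation": [0.2, 0.3, -1.2], "turn": [0, 0, 0], "claw": 0}, {"translation": [0.2, 0.3, -2.1], "turn": [0, 0, 0], "claw": 0}, {"translation": [0.2, 0.3, -2.4], "turn": [0, 0, 0], "claw": 0}, {"translation": [0.2, 0.3, -2.4], "turn": [0, 0, 0], "claw": 0}]'

```text
time: 7.75
eef_pos: [0.692, -0.1599, 0.0392]
eef_rot: [2.743, 1.563, -2.866]
contact_force: [-0.3, -1.2, 0.0]
finger_gap: 0.0002
```

```bash
python3 -c "
from h import *
s=st(); go(125,50,.04)
snap('scene','s5');im=cv2.imread('pics/s5.png')
cv2.imwrite('pics/s5c.png',cv2.resize(im[290:440,170:350],None,fx=4,fy=4,interpolation=cv2.INTER_CUBIC))"
```

```text
t 7.75 p [ 0.692  -0.1599  0.0392] base [125.1  50.1] F [-0.3 -1.2  0. ] gap 0.0002 jawhead 0.674 down [-0.008 -0.002 -1.   ]
to base 125 50 world [ 0.6919 -0.1599  0.04  ] shift cm [-0.01  0.01  0.08]
```

View pics/s5c.png

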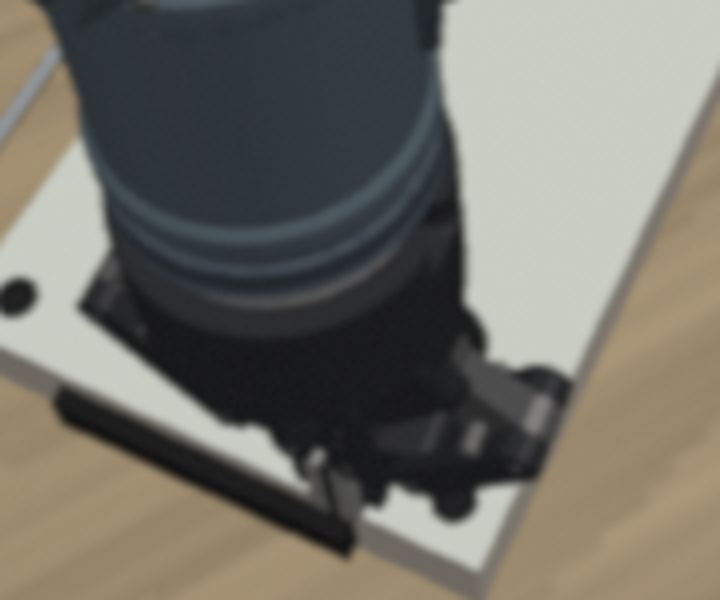

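The shut fingertips are at crop (350,500), on the outer side of the tab. The tab itself is hidden by the gripper. I sweep along the arc, turning with it.

Call:
jog_arm --steps '[{"translation": [-0.3, 0.3, 0], "turn": [0, 0, 0], "claw": 0}, {"translation": [-0.5, 0.6, 0], "turn": [0, 0, 0], "claw": 0}, {"translation": [-0.7, 1.0, 0], "turn": [0, 0, 0.1], "claw": 0}, {"translation": [-1.0, 1.6, 0], "turn": [0, 0, 0.22], "claw": 0}, {"translation": [-1.3, 2.0, 0], "turn": [0, 0, 0.32], "claw": 0}]'

```text
time: 8.3
eef_pos: [0.6801, -0.1402, 0.0408]
eef_rot: [3.109, 1.565, -2.176]
contact_force: [1.1, -0.9, 0.5]
finger_gap: 0.0001
```

Call:
jog_arm --steps '[{"translation": [-0.3, 0.4, 0], "turn": [0, 0, 0.1], "claw": 0}, {"translation": [-0.7, 0.7, 0], "turn": [0, 0, 0.2], "claw": 0}, {"translation": [-1.2, 1.0, 0], "turn": [0, 0, 0.32], "claw": 0}, {"translation": [-1.6, 1.3, 0], "turn": [0, 0, 0.42], "claw": 0}, {"translation": [-2.0, 1.5, 0], "turn": [0, 0, 0.5], "claw": 0}]'

```text
time: 8.8
eef_pos: [0.6607, -0.1249, 0.0417]
eef_rot: [-2.829, 1.564, -1.327]
contact_force: [-0.1, -0.4, 0.0]
finger_gap: -0.0
```

```bash
python3 -c "
from h import *
s=st(); print(s['joint_positions'].round(2))
for a in (.9,1.05,1.2,1.4,1.5,1.571): print(a); go(105-48*np.sin(a)+16*np.cos(a),48*np.cos(a)+16*np.sin(a),.0395)"
```

```text
t 8.8 p [ 0.6607 -0.1249  0.0417] base [78.6 43.9] F [-0.1 -0.4  0. ] gap -0.0 jawhead 1.502 down [ 0.002 -0.006 -1.   ]
[ 0.63  0.75 -0.7   1.63  0.57  0.97  1.23]
0.9
to base 77.34606783021144 42.370509031031624 world [ 0.6588 -0.1247  0.0395] shift cm [-0.19  0.02 -0.22]
1.05
to base 71.32482193775482 37.76218190830716 world [ 0.6516 -0.1223  0.0395] shift cm [-0.91  0.26 -0.22]
1.2
to base 66.05984794519992 32.30579759035595 world [ 0.6442 -0.121   0.0395] shift cm [-1.66  0.39 -0.22]
1.4
to base 60.41788724695777 23.92561853902693 world [ 0.6341 -0.121   0.0395] shift cm [-2.67  0.38 -0.22]
1.5
to base 58.25203586968863 19.35530546571461 world [ 0.6291 -0.1218  0.0395] shift cm [-3.17  0.31 -0.22]
1.571
to base 56.99674222432746 15.990223354360436 world [ 0.6256 -0.1227  0.0395] shift cm [-3.52  0.22 -0.22]
```

Call:
jog_arm --steps '[{"translation": [-0.5, 0.1, -0.1], "turn": [0, 0, 0.08], "claw": 0}, {"translation": [-0.9, 0.3, -0.2], "turn": [0, 0, 0.16], "claw": 0}, {"translation": [-1.3, 0.4, -0.2], "turn": [0, 0, 0.24], "claw": 0}, {"translation": [-1.7, 0.4, -0.2], "turn": [0, 0, 0.32], "claw": 0}, {"translation": [-2.2, 0.4, -0.2], "turn": [0, 0, 0.42], "claw": 0}]'

```text
time: 9.3
eef_pos: [0.6395, -0.1201, 0.0407]
eef_rot: [-2.553, 1.563, -0.627]
contact_force: [0.6, -0.1, -0.6]
finger_gap: 0.0
```

Call:
jog_arm --steps '[{"translation": [-0.3, 0, 0], "turn": [0, 0, 0.06], "claw": 0}, {"translation": [-0.6, 0, 0], "turn": [0, 0, 0.12], "claw": 0}, {"translation": [-0.9, -0.1, 0], "turn": [0, 0, 0.18], "claw": 0}, {"translation": [-1.1, -0.15, 0], "turn": [0, 0, 0.22], "claw": 0}]'

```text
time: 9.7
eef_pos: [0.6289, -0.121, 0.0415]
eef_rot: [-2.444, 1.561, -0.295]
contact_force: [-0.1, -0.3, 0.3]
finger_gap: 0.0
```

```bash
python3 -c "
from h import *
s=st(); go(57,16,.04)"
```

```text
t 9.7 p [ 0.6289 -0.121   0.0415] base [57.5 19.7] F [-0.1 -0.3  0.3] gap 0.0 jawhead 2.149 down [ 0.009 -0.003 -1.   ]
to base 57 16 world [ 0.6256 -0.1227  0.04  ] shift cm [-0.33 -0.17 -0.15]
```

Call:
jog_arm --steps '[{"translation": [-0.15, -0.1, -0.1], "turn": [0, 0, 0], "claw": 0}, {"translation": [-0.3, -0.2, -0.1], "turn": [0, 0, 0], "claw": 0}, {"translation": [-0.4, -0.25, -0.1], "turn": [0, 0, 0], "claw": 0}]'

```text
time: 10.0
eef_pos: [0.6265, -0.1223, 0.0413]
eef_rot: [-2.238, 1.558, -0.089]
contact_force: [3.0, 2.4, -2.3]
finger_gap: 0.0001
```

```bash
python3 -c "
from h import *
s=st()
snap('scene','s6');im=cv2.imread('pics/s6.png')
cv2.imwrite('pics/s6c.png',cv2.resize(im[270:420,170:350],None,fx=4,fy=4,interpolation=cv2.INTER_CUBIC))"
```

```text
t 10.0 p [ 0.6265 -0.1223  0.0413] base [57.2 16.9] F [ 3.   2.4 -2.3] gap 0.0001 jawhead 2.149 down [ 0.013 -0.001 -1.   ]
```

View pics/s6c.png

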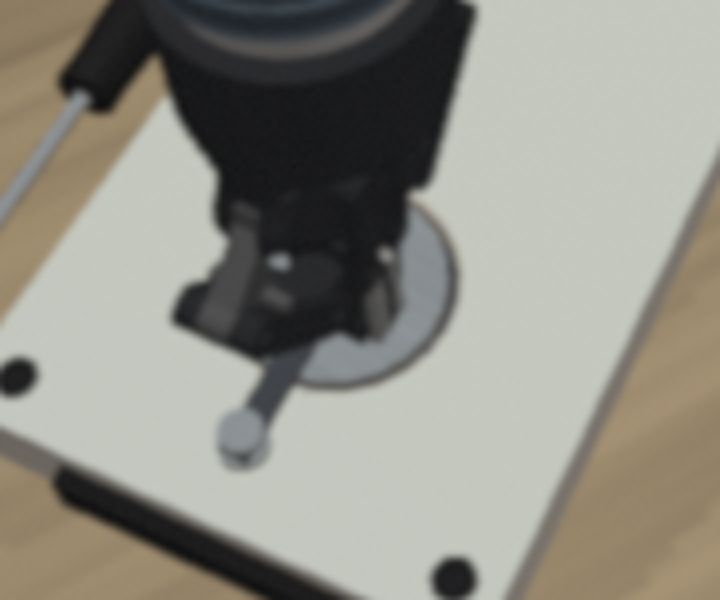

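The clip bar, from pivot (243,435) to (300,350), points over the disc. The force of about 4 N shows the stop is reached. I back off sideways, lift and check.

Call:
jog_arm --steps '[{"translation": [0.8, 0.6, 0], "turn": [0, 0, 0], "claw": 0}, {"translation": [1.7, 1.1, 0.5], "turn": [0, 0, 0], "claw": 0}, {"translation": [2.5, 1.7, 4], "turn": [0, 0, 0], "claw": 0}, {"translation": [2.5, 3, 8], "turn": [0, 0, 0], "claw": 0}, {"translation": [0, 7, 12], "turn": [0, 0, 0], "claw": 0}]'

```text
time: 10.55
eef_pos: [0.6347, -0.0637, 0.156]
eef_rot: [-2.304, 1.554, -0.162]
contact_force: [0.3, -0.2, 1.1]
finger_gap: -0.0
```

Call:
jog_arm --steps '[{"translation": [-3, 4, 2], "turn": [0, 0, 0], "claw": 0}, {"translation": [-5, 8, 4], "turn": [0, 0, 0], "claw": 0}, {"translation": [-7, 12, 4], "turn": [0, 0, 0], "claw": 0}, {"translation": [-7, 14, 4], "turn": [0, 0, 0], "claw": 0}, {"translation": [-7, 14, 4], "turn": [0, 0, 0], "claw": 0}]'

```text
time: 11.05
eef_pos: [0.5637, 0.0819, 0.1975]
eef_rot: [-2.237, 1.553, -0.086]
contact_force: [-0.4, 0.2, -0.7]
finger_gap: -0.0001
```

```bash
python3 -c "
from h import *
s=st()
snap('scene','s7');im=cv2.imread('pics/s7.png');snap('top','t7');it=cv2.imread('pics/t7.png')
a=im[190:440,140:430]; c=it[110:330,260:490]
a=cv2.resize(a,(464,400),interpolation=cv2.INTER_CUBIC);c=cv2.resize(c,None,fx=400/220,fy=400/220,interpolation=cv2.INTER_CUBIC)
o=np.hstack([a,c]); print(o.shape); cv2.imwrite('pics/s7c.png',o[:,:882] if o.shape[1]<=800 else cv2.resize(o,None,fx=800/o.shape[1],fy=800/o.shape[1],interpolation=cv2.INTER_AREA))"
```

```text
t 11.05 p [0.5637 0.0819 0.1975] base [-147.1   79.5] F [-0.4  0.2 -0.7] gap -0.0001 jawhead 2.15 down [ 0.018 -0.002 -1.   ]
(400, 882, 3)
```

View pics/s7c.png

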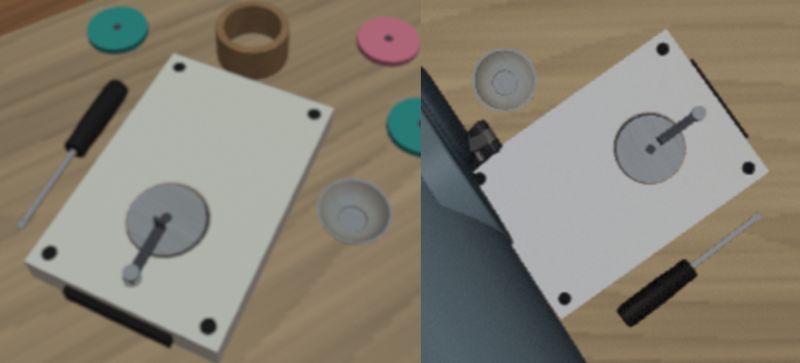

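In the final views the disc lies flush at scene crop (167,218). The clip runs from its pivot (698,113) to its tab (661,140) in the top view, within about 1° of the base's -x direction. The screwdriver, dish and tape look unmoved, and the arm is clear. Handing in.

```bash
python3 -c "
from station import manip
print(manip.close_job())"
```

```text
the job is handed in; nothing more can be done
None
```

I pushed the grey steel disc into the recess with two part-open fingertips, then swept the clip round to its stop with the fingers shut. The job is handed in at about 11 s of the 58 s allowed; no verdict is reported.

- **Disc:** it lies flush with an even gap all round. In the scene camera its centre hole was within about 0.2 px of the position predicted for a flush disc. The top camera put it about 1 px (1–2 mm) off, which is within the calibration error and the 6 mm limit. I measured this before the clip was swung; the final pictures still show the disc flush.
- **Clip:** the stop was felt as a rise to about 4 N. In the last top view the clip is within about 1° of the base's -x direction, so roughly 1.56 rad against the 1.40 needed.
- **Bystanders and arm:** the screwdriver, dish and tape look unmoved by eye; I did not measure them. The arm was well clear, with contact force readings under 1 N.

No check failed. One picture during the push left it unclear whether the disc was fully seated, so I nudged it about 2 mm further, backed off, and the next view showed it flush.

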